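# Put an ingot mould back in a tight row

### The job

Put the brass-tabbed ingot mould back in the rack, upright and fully down on the rack floor, directly beside the red-tabbed mould on its blue-bookend side. The row is tight: there is just room enough once its moulds have been slid apart, both ways, up to the sprung bookends at its ends. Graphite is brittle: press gently throughout (well under 20 N), do not lift the other moulds out, leave them upright in the rack, and leave the other things on the bench alone.

Things in the scene. Friction and masses are not known exactly. Their poses are not given: they have to be found in the camera images.
- brass_mould: The mould to put away: dark graphite block 60 (x) x 26 (y) x 50 mm tall; its lowest 6 mm taper in y to 22 mm, so the foot leads in. Centred on top a brass grip tab 24 (x) x 26 (y) x 38 mm tall (50 to 88 mm up). 0.13 to 0.25 kg. Stands upright on a tan firebrick 30 mm high. Origin: centre of its underside. Same either way round.
- rack: Fixed grey tray 90 (x) x 250 (y) mm; the row stands in it along its y axis. Origin: centre of its underside, on the bench. Lips along both long sides, 22 mm above the bench and 66 mm apart. Two 50 mm high bookends (blue at +y, white at -y), joined as one frame, are clamped up to 11 mm either way from centre; that setting is not measured: feel for it.
- rack_floor (a point): Centre of the rack floor the moulds stand on, 8 mm above the bench. The five moulds (130 mm in all) start nearly touching, off centre between the bookends' pads, which face each other 157 mm apart when unpressed: free room of 0.5 to 25 mm on either side, about 27 mm in all.
- blue_end (a point): The tray's +y end at floor height, behind the blue bookend. Each bookend has a black rubber pad, as high as the moulds with tabs, on damped springs: 4 N per mm, at most 2.5 mm of give, then solid. Pushing a group, light friction comes first (under 2 N), then the pad's rising force. When let go, the group drifts back until its pad is nearly unloaded.
- red_mould: Mould of the row: dark graphite block 60 (x) x 26 (y) x 50 mm tall, red grip tab 24 (x) x 26 (y) x 38 mm tall centred on top (50 to 88 mm up). 0.13 to 0.25 kg, slides against under 0.6 N of friction on the floor; lifting it 1 mm removes it. Origin: centre of underside; y along the row. The brass mould goes next to it on its +y (blue bookend) side. Its place varies; never last at the blue end.
- mould_a: Mould of the row: dark graphite block 60 (x) x 26 (y) x 50 mm tall, bare aluminium grip tab 24 (x) x 26 (y) x 38 mm tall centred on top (50 to 88 mm up). 0.13 to 0.25 kg, slides against under 0.6 N of friction on the floor; lifting it 1 mm removes it. Origin: centre of underside; y along the row. Its place in the row varies.
- mould_b: Mould of the row: dark graphite block 60 (x) x 26 (y) x 50 mm tall, bare aluminium grip tab 24 (x) x 26 (y) x 38 mm tall centred on top (50 to 88 mm up). 0.13 to 0.25 kg, slides against under 0.6 N of friction on the floor; lifting it 1 mm removes it. Origin: centre of underside; y along the row. Its place in the row varies.
- mould_c: Mould of the row: dark graphite block 60 (x) x 26 (y) x 50 mm tall, bare aluminium grip tab 24 (x) x 26 (y) x 38 mm tall centred on top (50 to 88 mm up). 0.13 to 0.25 kg, slides against under 0.6 N of friction on the floor; lifting it 1 mm removes it. Origin: centre of underside; y along the row. Its place in the row varies.
- mould_end: Mould of the row: dark graphite block 60 (x) x 26 (y) x 50 mm tall, bare aluminium grip tab 24 (x) x 26 (y) x 38 mm tall centred on top (50 to 88 mm up). 0.13 to 0.25 kg, slides against under 0.6 N of friction on the floor; lifting it 1 mm removes it. Origin: centre of underside; y along the row. Always the last of the row at the blue bookend (+y) end.
- crucible: Bystander: loose shallow terracotta melting dish, 72 mm across, 28 mm high. Origin: centre of its underside.
- steel_stub: Bystander: loose upright steel round, 40 mm diameter, 45 mm high. Origin: centre of its underside.
- hammer: Bystander: loose small hammer 220 mm long lying on the bench. Origin: underside, about the middle.
- screwdriver: Bystander: loose screwdriver 180 mm long lying on the bench. Origin: underside, about the middle.
- flux_jar: Bystander: loose closed jar, 56 mm diameter, 75 mm high, blue cap. Origin: centre of its underside.
Things that resemble listed ones, but are neither listed nor needed, are in the scene too. Leave any purple or turquoise look-alike of the red_mould alone. What is shaped like the mould_c but green is not meant.

How it is judged:
By the outcome, as a careful person would: the job done as asked, in the order asked, and still so for the second after the job is handed in, with the robot touching nothing.
It also fails if it takes over 72 s, if anything falls off the work surface, if the arm or the gripper's body presses on something with over 40 N, if the wrist force passes 120 N, or if a joint passes its speed limit or range.

### The arm

A 6-joint arm with a two-finger parallel gripper is mounted at the origin on the work surface. World frame = base frame: x ahead of the robot, y to its left, z up, the work surface at z = 0. Lengths are in m, angles in rad, forces in N, time in s.
With the tool pointing down it reaches from about 0.35 to 0.975 m from the base axis. Payload 4.9 kg.
Tool frame: the origin (TCP) lies at the very end of the fingers, on their centre line; the grasp point (between the pads) lies ctrl.grip_point_offset behind it (ctrl.grip_point_offset is the distance from the TCP to the grasp point, in m); z points along the fingers, y is the direction in which the jaws open and shut (so a half turn about z gives the same grasp; the last joint's range is limited). The gripper opens to 85 mm and grips with 20 to 120 N. Pads are 22 mm wide; open, the fingers measure 114 mm over their backs; the gripper's body (76 mm by 85 mm) begins 54 mm behind the grasp point. The pads swing forward as they close: fully open they stand 13 mm farther back than shut.
Start: joints at [-1.291, 0.053, 1.613, -0, 1.476, -0.119], TCP at [0.243, -0.576, 0.231] pointing down, gripper open.
Joint ranges: [-3.01, 3.01], [-1.01, 2.22], [0.06, 2.58], [-1.02, 4.17], [0.09, 2.62], [-3.14, 3.14]. Speed limits (rad/s): [2.57, 2.57, 3.14, 3.14, 3.14, 3.14].

### API

Orientations are given as a rotation vector (axis times angle).
In Python, from station import ctrl gives the robot as it stands. The module is installed in compiled form; this text tells all that it offers.
- The arm moves only by the shell command python3 -m creep 'ROWS' [FORCE]. ROWS is JSON, a list of rows, each a list of 5 numbers: the closure in counts, from 0 (fully open) to 255 (shut), then the shift along the tool's x, y, z in mm, then the turn about the tool's z in rad. A call has 1 to 12 rows; each row is the pose to reach, as a shift and turn from the pose commanded when the call began, along the tool's axes at that moment; what a row does not reach only later rows make up. A row lasts 1/12 s, in which the tool goes at most 41.7 mm and 7.16 degrees, less where a joint would pass 70% of its speed; a pose out of reach is approached as far as the arm can. A call with a gripper value outside its range is refused whole. The fingers move at their own pace and stop on an object; FORCE is the grip in N (left out, the last holds). Time passes only in rows, so rows that repeat a pose let the fingers close. It gives the time, the measured TCP pose, the force and the opening at its end, in the units of the state.
- ctrl.get_obs(): the state, without advancing time (a new reading comes with each control period).
- ctrl.get_image(name): name is "side" or "top" or "wrist"; returns the picture (480x640x3 uint8, red, green, blue); there is no depth.
- ctrl.calibration(name): a dict with "fx", "fy", "cx", "cy" (pixels), "R" (3x3) and "t" (3): a world point X has camera coordinates R X + t. Camera axes: x right, y down, z forward; pixel columns grow to the right and rows downward; lengths in m; the calibration is good to about 2 mm. A picture is of the moment at which its call begins: read the wrist's pose just before it. calibration takes no time and is no camera call; for the wrist camera it gives the pose at the moment of the call.
- ctrl.finish_job(): hands the job in, once; it reports no verdict.
Trained networks look in the newest picture that a camera, given by its name, has taken for a name from the list of things; names that differ only in an ending like _2 or _b are one class to them, and where a whole thing is asked for, a point or a joint stands for the part that bears it (a point fixed in the world has none). Each returns a list of dicts, best first, with "conf" (0 to 1); they miss things now and then, are a little off and sometimes report something else, mostly with a low value. They report only what shows in the picture. A call takes as long as a camera call. They do not tell look-alikes from the thing itself.
- ctrl.boxes_of(camera, label): "rect" ([left, top, width, height] in pixels, round what is visible of it).
- ctrl.outline_of(camera, label): "mask" (480x640 bool, what is visible of it) and "rect" ([left, top, width, height] in pixels, round what is visible of it).
The state is a dict: "t": time; "q": joint angles; "dq": joint speeds; "effort": joint torques, N m; "tool_pos": TCP position; "tool_rot": TCP orientation; "contact_force": force on the tool from outside, world axes, zero at the start; "wrist_torque": the same for the moment, N m; "opening": finger opening in m.
Only numpy, scipy, OpenCV 4.12 (cv2) and the standard library are available. Lean on these libraries where they do the work, as an engineer would, in place of code of your own. Each camera call takes 0.05 s, during which the arm holds its last target. There are 200 camera calls.

## Working session

There is one attempt and no reset: what is moved stays moved. The work goes in short steps, Python scripts to look and compute and a shell command to move; the robot and the scene stay as the last step left them, time stands still between calls to the robot, and variables do not carry over. Pictures are saved under pics/ and viewed, about 8 in all and at most 12, crops included, and the job is handed in when it is done.

```bash
mkdir -p pics
python3 - <<'E'
from station import ctrl
import cv2,numpy as np
o=ctrl.get_obs();print({k:np.round(v,3).tolist() for k,v in o.items()},ctrl.grip_point_offset)
for n in ['top','side']:
    im=ctrl.get_image(n);cv2.imwrite(f'pics/{n}0.png',im[...,::-1])
    c=ctrl.calibration(n);print(n,{k:np.round(v,4).tolist() for k,v in c.items()})
    for l in ['brass_mould','red_mould','mould_a','rack','mould_end']:
        print(l,[(np.round(d['rect']).tolist(),round(float(d['conf']),2)) for d in ctrl.boxes_of(n,l)][:6])
E
```

```text
{'t': 0.0, 'q': [-1.291, 0.053, 1.614, 0.0, 1.476, -0.119], 'dq': [0.0, -0.0, 0.001, 0.001, 0.0, 0.001], 'effort': [0.0, -39.369, -37.017, 0.0, 0.007, 0.0], 'tool_pos': [0.243, -0.575, 0.23], 'tool_rot': [-3.077, -0.622, 0.0], 'contact_force': [0.093, 0.877, -0.54], 'wrist_torque': [0.008, 0.024, -0.01], 'opening': 0.085} 0.0187
top {'fx': 502.5434, 'fy': 502.5434, 'cx': 318.085, 'cy': 252.1006, 'R': [[0.0176, -0.9998, 0.0127], [-0.9828, -0.0196, -0.1836], [0.1838, -0.0093, -0.9829]], 't': [0.0388, 0.5909, 1.0782]}
brass_mould [([243.0, 260.0, 24.0, 29.0], 0.84)]
red_mould [([383.0, 251.0, 17.0, 33.0], 0.9), ([368.0, 184.0, 29.0, 21.0], 0.74), ([370.0, 326.0, 30.0, 23.0], 0.67)]
mould_a [([397.0, 251.0, 19.0, 28.0], 0.78), ([374.0, 255.0, 19.0, 28.0], 0.76), ([408.0, 250.0, 17.0, 30.0], 0.73), ([463.0, 262.0, 32.0, 30.0], 0.64)]
rack [([334.0, 240.0, 112.0, 58.0], 0.58)]
mould_end [([358.0, 252.0, 22.0, 36.0], 0.74)]
side {'fx': 601.9043, 'fy': 601.9043, 'cx': 318.2096, 'cy': 243.8548, 'R': [[0.9884, -0.1501, 0.0208], [-0.0608, -0.5182, -0.8531], [0.1389, 0.842, -0.5213]], 't': [-0.5931, 0.1092, 1.0544]}
brass_mould [([260.0, 182.0, 32.0, 44.0], 0.81), ([387.0, 337.0, 144.0, 48.0], 0.48)]
red_mould [([291.0, 275.0, 29.0, 46.0], 0.89), ([201.0, 277.0, 33.0, 56.0], 0.73), ([392.0, 261.0, 25.0, 61.0], 0.66)]
mould_a [([290.0, 362.0, 42.0, 69.0], 0.86), ([296.0, 294.0, 48.0, 56.0], 0.77), ([296.0, 287.0, 30.0, 44.0], 0.74), ([283.0, 265.0, 30.0, 51.0], 0.57)]
rack [([259.0, 253.0, 104.0, 125.0], 0.73)]
mould_end [([280.0, 255.0, 28.0, 48.0], 0.82)]
```

View pics/top0.png

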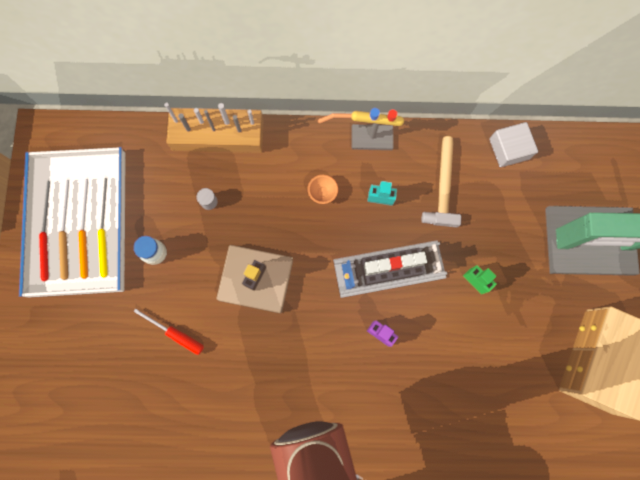

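View pics/side0.png

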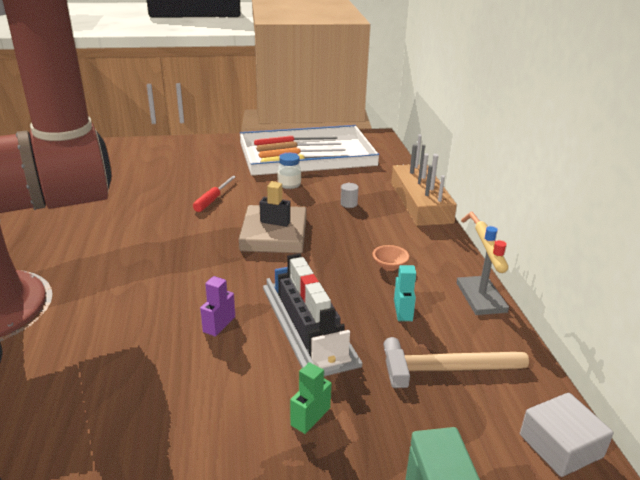

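Candidates in the top view: brass (254,272) on the firebrick. Red tab: (396,263) in the rack. Look-alikes are turquoise (383,192), purple (383,333) and green (481,278). The red/blue balls at (392,115) are not moulds either. I'll check in one close crop and measure.

```bash
cat > h.py <<'E'
import numpy as np,cv2
from station import ctrl
from scipy.spatial.transform import Rotation as Ro
def px2w(c,u,v,z):
    R=np.array(c['R']);C=-R.T@np.array(c['t']);d=R.T@np.array([(u-c['cx'])/c['fx'],(v-c['cy'])/c['fy'],1])
    return C+d*(z-C[2])/d[2]
def w2px(c,X):
    p=np.array(c['R'])@np.array(X)+np.array(c['t']);return p[0]/p[2]*c['fx']+c['cx'],p[1]/p[2]*c['fy']+c['cy']
def totool(target,yaw_y=None):
    """shift in mm from present pose to the target TCP, in tool axes; turn so tool y lies along unit yaw_y"""
    o=ctrl.get_obs();R=Ro.from_rotvec(o['tool_rot']).as_matrix()
    s=R.T@(np.array(target)-o['tool_pos'])*1000;turn=None
    if yaw_y is not None:
        d=R.T@np.array([*yaw_y,0]);a=np.arctan2(-d[0],d[1]);turn=(a+np.pi/2)%np.pi-np.pi/2
    return np.round(s,1),turn,np.round(R,3)
E
python3 - <<'E'
from h import *
im=cv2.imread('pics/top0.png');c=ctrl.calibration('top')
a=cv2.resize(im[232:304,325:455],None,fx=6,fy=6,interpolation=cv2.INTER_CUBIC)
b=cv2.resize(im[235:315,210:300],None,fx=3,fy=3,interpolation=cv2.INTER_CUBIC)
out=np.zeros((a.shape[0]+0,800,3),np.uint8);out[:a.shape[0],:a.shape[1]]=a[:,:800]
cv2.imwrite('pics/c1.png',out[:, :790])
hsv=cv2.cvtColor(im,cv2.COLOR_BGR2HSV)
def cen(m,x0,y0,x1,y1):
    mm=np.zeros_like(m);mm[y0:y1,x0:x1]=m[y0:y1,x0:x1];p=np.argwhere(mm>0);return p[:,::-1].mean(0),len(p),cv2.minAreaRect(p[:,::-1].astype(np.float32))
red=cv2.inRange(hsv,(0,150,120),(8,255,255))|cv2.inRange(hsv,(172,150,120),(180,255,255))
r=cen(red,380,245,410,285);print('red',r,px2w(c,*r[0],.096))
br=cv2.inRange(hsv,(18,120,150),(32,255,255));r=cen(br,235,255,275,295);print('brass',r,px2w(c,*r[0],.118))
for u,v in [(334,258),(438,242),(447,277),(341,296)]: print(px2w(c,u,v,.022))
E
```

```text
red (array([395.453125 , 262.4453125]), 128, ((395.5000305175781, 262.5), (12.551432609558105, 10.198039054870605), 78.69007110595703)) [ 0.5629047  -0.11765073  0.096     ]
brass (array([251.1375 , 271.80625]), 160, ((251.1000213623047, 271.800048828125), (12.521980285644531, 12.969194412231445), 26.56505012512207)) [0.53320081 0.1907364  0.118     ]
[0.58302652 0.01249986 0.022     ]
[ 0.6257728  -0.23001909  0.022     ]
[ 0.54372345 -0.24866232  0.022     ]
[ 0.49526159 -0.00452785  0.022     ]
```

View pics/c1.png

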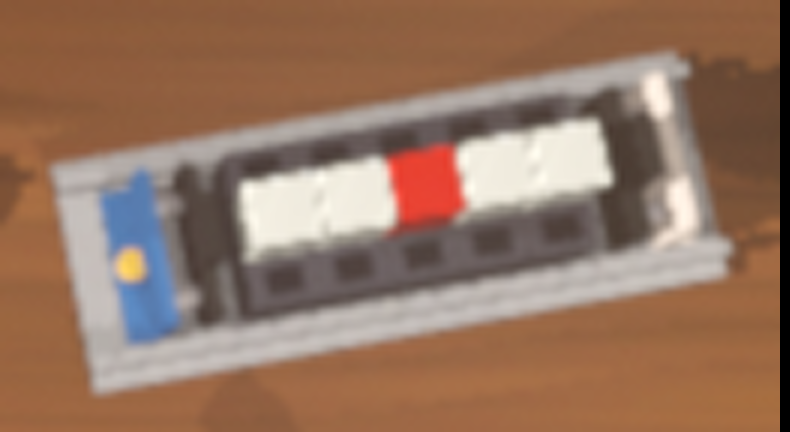

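The crop shows the row from the blue end (left): aluminium end, aluminium, red at (425,185) in the crop, aluminium, aluminium. The gap therefore goes between red and the second aluminium mould. Next I'll move above the row and look with the wrist camera.

Run:
```python
from h import *
c=ctrl.calibration('top')
for z in (0,.1,.2,.25): print(z,px2w(c,585,308,z).round(2),px2w(c,560,390,z).round(2))
print(totool([.535,-.10,.27],(.983,.184)))
c=ctrl.calibration('wrist');o=ctrl.get_obs();R=Ro.from_rotvec(o['tool_rot']).as_matrix()
C=-np.array(c['R']).T@c['t'];print('cam in tool',R.T@(C-o['tool_pos']),(np.array(c['R'])@R).round(2),c['fx'])
```

```text
0 [ 0.48 -0.58  0.  ] [ 0.29 -0.5   0.  ]
0.1 [ 0.47 -0.52  0.1 ] [ 0.3  -0.46  0.1 ]
0.2 [ 0.46 -0.47  0.2 ] [ 0.31 -0.41  0.2 ]
0.25 [ 0.46 -0.44  0.25] [ 0.31 -0.38  0.25]
(array([ 454.2, -325.1,  -38.7]), np.float64(-1.3571141933251272), array([[ 0.922,  0.388,  0.   ],
       [ 0.388, -0.922, -0.   ],
       [-0.   ,  0.   , -1.   ]]))
cam in tool [ 0.07031605  0.00046845 -0.1425025 ] [[ 0.    1.    0.  ]
 [-0.96  0.   -0.28]
 [-0.28 -0.    0.96]] 333.1170528247205
```

```bash
python3 -m creep '[[0,0,0,-41,0],[0,0,0,-82,0],[0,0,0,-123,0],[0,35,-25,-160,-0.12],[0,70,-50,-160,-0.24],[0,105,-75,-160,-0.36],[0,140,-100,-160,-0.48],[0,175,-125,-160,-0.6],[0,210,-150,-160,-0.72],[0,245,-175,-160,-0.84],[0,280,-200,-150,-0.96],[0,315,-225,-150,-1.08]]' 20
python3 - <<'E'
from h import *
print(totool([.535,-.10,.27],(.983,.184)))
E
```

```text
t: 1.6
tool_pos: [0.4338, -0.2644, 0.3824]
tool_rot: [2.315, 2.123, 0.0]
contact_force: [0.5, 0.4, -0.7]
opening: 0.085
(array([172.5,  86.6, 112.4]), np.float64(-0.27149541781952524), array([[ 0.086,  0.996,  0.   ],
       [ 0.996, -0.086, -0.   ],
       [-0.   ,  0.   , -1.   ]]))
```

```bash
python3 -m creep '[[0,35,17,22,-0.1],[0,70,35,45,-0.2],[0,105,52,68,-0.26],[0,140,70,90,-0.26],[0,172,87,112,-0.26],[0,172,87,112,-0.26],[0,172,87,112,-0.26],[0,172,87,112,-0.26]]'
python3 - <<'E'
from h import *
im=ctrl.get_image('wrist');cv2.imwrite('pics/w1.png',im[...,::-1]);c=ctrl.calibration('wrist')
import pickle;pickle.dump(c,open('cw1.pkl','wb'))
print(totool([.535,-.10,.27],(.983,.184)))
E
```

```text
t: 2.27
tool_pos: [0.5356, -0.1029, 0.2704]
tool_rot: [-2.025, -2.401, 0.002]
contact_force: [0.2, 0.7, -0.1]
opening: 0.0852
(array([ 3.8, -0.2,  1.5]), np.float64(-0.017175919327458544), array([[-0.167,  0.986,  0.001],
       [ 0.986,  0.167, -0.001],
       [-0.001,  0.001, -1.   ]]))
```

View pics/w1.png

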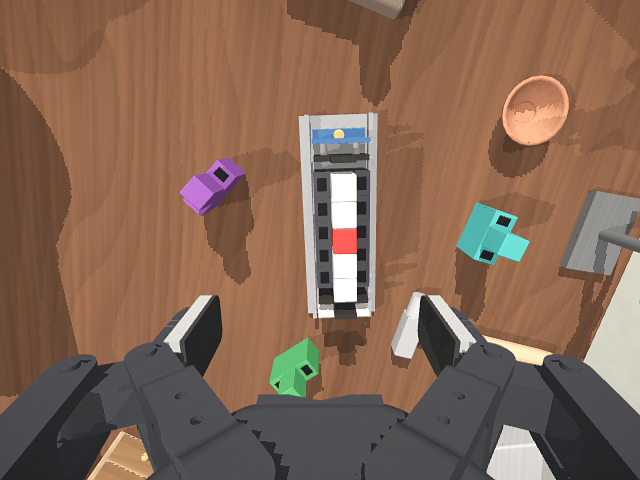

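The wrist view shows the rack almost vertical: blue bookend at (338,135), red tab at (344,241), white bookend at the bottom. I'll measure tab centres and yaw from it.

Run:
```python
from h import *
import pickle;c=pickle.load(open('cw1.pkl','rb'))
im=cv2.imread('pics/w1.png').astype(int);b,g,r=im[...,0],im[...,1],im[...,2]
def sel(m,x0,y0,x1,y1):
    k=np.zeros(m.shape,bool);k[y0:y1,x0:x1]=m[y0:y1,x0:x1];return np.argwhere(k)[:,::-1]
red=sel((r>150)&(g<90)&(b<90),325,220,365,262);tab=sel(((r>150)&(g>150)&(b>150))|((r>150)&(g<90)&(b<90)),328,165,362,304)
W=lambda p,z:np.array([px2w(c,u,v,z)[:2] for u,v in p])
rw=W(red,.096);print('red',len(red),rw.mean(0),red.mean(0),red.min(0),red.max(0))
tw=W(tab,.096);m=tw.mean(0);u,s,vt=np.linalg.svd(tw-m);ax=vt[0]*np.sign(vt[0][1]);print('row centre',m,'axis',ax,'yaw',np.arctan2(-ax[0],ax[1]))
pr=(tw-m)@ax;print('extent',np.percentile(pr,[0,1,99,100]),'width',np.ptp((tw-m)@[ax[1],-ax[0]]))
print('red along', (rw.mean(0)-m)@ax)
# rack lip edges: line corners at z=.022
cs=W([(300.5,115.5),(377,113),(377,317),(308,318)],.022);print(cs)
print('yaws',[np.arctan2(-(p-q)[0],(p-q)[1]) for p,q in [(cs[0],cs[3]),(cs[1],cs[2])]])
print('brass hov',totool([.533,.191,.27]))
```

```text
red 65 [ 0.56484887 -0.12449828] [344.76923077 243.76923077] [332 228] [356 253]
row centre [ 0.5625955  -0.11713097] axis [-0.20180979  0.97942473] yaw 0.20320537781949277
extent [-0.0706832  -0.06940971  0.06063742  0.06311428] width 0.024633409107227548
red along -0.007670475564212584
[[ 0.49825048 -0.0082121 ]
 [ 0.58101281  0.00848646]
 [ 0.63493765 -0.2367913 ]
 [ 0.54591255 -0.25340557]]
yaws [np.float64(0.1919912673132892), np.float64(0.21640930580666137)]
brass hov (array([291. ,  46.4,   1.2]), None, array([[-0.167,  0.986,  0.001],
       [ 0.986,  0.167, -0.001],
       [-0.001,  0.001, -1.   ]]))
```

Run:
```python
from h import *
import pickle;c=pickle.load(open('cw1.pkl','rb'))
im=cv2.imread('pics/w1.png').astype(int);b,g,r=im[...,0],im[...,1],im[...,2]
k=np.zeros(r.shape,bool);k[215:265,325:365]=((r>140)&(r-g>70)&(r-b>70)&(g<120))[215:265,325:365]
n,l,st,ce=cv2.connectedComponentsWithStats(k.astype(np.uint8));i=1+st[1:,4].argmax();print(st[i],ce[i]);R=px2w(c,*ce[i],.096);print(R)
ax=np.array([-.2018,.9794]);rc=np.array([.563,-.1195])
print('rack y of red blob rel rc',(R[:2]-rc)@ax)
t=rc+ .028*ax
print(t,totool([*t,.064],(.9794,.2018)))
```

```text
[332 228  25  26 613] [344.15171289 240.88743883]
[ 0.56366183 -0.12159982  0.096     ]
rack y of red blob rel rc -0.002190117699348465
[ 0.5573496 -0.0920768] (array([  8.1,  23. , 207.5]), np.float64(-0.035335867464600934), array([[-0.167,  0.986,  0.001],
       [ 0.986,  0.167, -0.001],
       [-0.001,  0.001, -1.   ]]))
```

```bash
python3 -m creep '[[0,3,8,40,-0.035],[0,6,16,80,-0.035],[0,8,23,115,-0.035],[0,8,23,140,-0.035],[0,8,23,140,-0.035],[0,8,23,140,-0.035]]'
cat > red.py <<'E'
from h import *
import sys
im=ctrl.get_image('wrist').astype(int);c=ctrl.calibration('wrist')
cv2.imwrite(f'pics/{sys.argv[1]}.png',im[...,::-1])
r,g,b=im[...,0],im[...,1],im[...,2]
k=(r>140)&(r-g>70)&(r-b>70)&(g<120)
n,l,st,ce=cv2.connectedComponentsWithStats(k.astype(np.uint8))
ax=np.array([-.2018,.9794])
for i in 1+np.argsort(-st[1:,4])[:3]:
    p=np.argwhere(l==i)[:,::-1];w=np.array([px2w(c,u,v,.096)[:2] for u,v in p])
    y=w@ax;print(st[i].tolist(),ce[i].round(),'w',w.mean(0).round(4),'y',y.min().round(4),y.max().round(4),'x',np.percentile(w@[ax[1],-ax[0]],[.5,99.5]).round(4))
print('tcp',ctrl.get_obs()['tool_pos'])
E
python3 red.py w2
```

```text
t: 2.82
tool_pos: [0.5565, -0.0926, 0.1308]
tool_rot: [-1.987, -2.432, 0.001]
contact_force: [0.3, 0.4, -0.1]
opening: 0.0855
[302, 297, 40, 40, 1448] [322. 318.] w [ 0.5653 -0.1225] y -0.2461 -0.22 x [0.5171 0.5407]
[315, 298, 6, 1, 6] [318. 298.] w [ 0.5602 -0.1098] y -0.2206 -0.2206 x [0.5251 0.528 ]
[322, 298, 4, 1, 4] [324. 298.] w [ 0.5637 -0.1091] y -0.2206 -0.2206 x [0.5292 0.531 ]
tcp [ 0.5579798 -0.092817   0.1329357][ WARN:0@1.219] global loadsave.cpp:1063 imwrite_ Unsupported depth image for selected encoder is fallbacked to CV_8U.
```

View pics/w2.png

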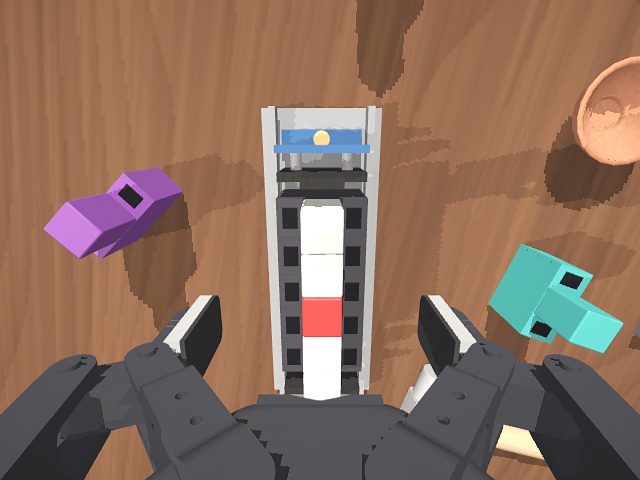

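The close view confirms red at (322,318). I'm over the second aluminium tab at (322,275), with yaw aligned. Now I'll descend and grip it.

```bash
python3 -m creep '[[0,-1,1,30,0],[0,-1,1,55,0],[0,-1,1,66,0],[0,-1,1,66,0],[255,-1,1,66,0],[255,-1,1,66,0],[255,-1,1,66,0],[255,-1,1,66,0],[255,-1,1,66,0],[255,-1,1,66,0]]' 20
```

```text
t: 3.7
tool_pos: [0.559, -0.0922, 0.0658]
tool_rot: [1.984, 2.434, 0.001]
contact_force: [-1.1, 0.6, 3.4]
opening: 0.0239
```

```bash
for i in 1; do python3 -m creep '[[255,1,0,0,0],[255,2,0,0,0],[255,3,0,0,0],[255,4,0,0,0],[255,5,0,0,0],[255,5,0,0,0]]'; done
```

```text
t: 4.2
tool_pos: [0.5583, -0.0875, 0.0658]
tool_rot: [1.983, 2.433, 0.001]
contact_force: [0.1, -1.9, 5.3]
opening: 0.0234
```

```bash
python3 -m creep '[[255,0.7,0,-0.2,0],[255,1.4,0,-0.2,0],[255,2,0,-0.2,0],[255,2,0,-0.2,0]]';python3 -m creep '[[255,0.7,0,0,0],[255,1.4,0,0,0],[255,2,0,0,0],[255,2,0,0,0]]'
```

```text
t: 4.53
tool_pos: [0.5577, -0.0855, 0.0657]
tool_rot: [1.983, 2.434, 0.001]
contact_force: [0.8, -1.9, 5.5]
opening: 0.0235
t: 4.87
tool_pos: [0.5573, -0.0835, 0.0657]
tool_rot: [1.983, 2.434, 0.001]
contact_force: [1.5, -2.3, 6.4]
opening: 0.0233
```

```bash
python3 -m creep '[[255,0.7,0,-0.3,0],[255,1.4,0,-0.3,0],[255,2,0,-0.3,0],[255,2,0,-0.3,0]]';python3 -m creep '[[255,0.7,0,0,0],[255,1.4,0,0,0],[255,2,0,0,0],[255,2,0,0,0]]'
```

```text
t: 5.2
tool_pos: [0.5567, -0.0816, 0.0657]
tool_rot: [1.984, 2.434, 0.0]
contact_force: [0.9, -3.4, 5.8]
opening: 0.0234
t: 5.53
tool_pos: [0.5564, -0.0806, 0.0658]
tool_rot: [1.982, 2.433, -0.002]
contact_force: [1.9, -6.1, 4.7]
opening: 0.0239
```

The pad force is felt: about 4 N above the 2.3 N of friction. Now I'll release and look.

```bash
python3 -m creep '[[0,0,0,0,0],[0,0,0,0,0],[0,0,0,0,0],[0,0,0,0,0],[0,0,0,0,0],[0,0,0,-30,0],[0,-10,0,-60,0],[0,-20,0,-66,0],[0,-20,0,-66,0],[0,-20,0,-66,0]]'; python3 red.py w3 2>/dev/null
```

```text
t: 6.37
tool_pos: [0.5595, -0.0989, 0.1308]
tool_rot: [-1.986, -2.434, -0.0]
contact_force: [-0.4, 0.0, -0.8]
opening: 0.0857
[299, 270, 41, 57, 2104] [319. 299.] w [ 0.5614 -0.1146] y -0.2427 -0.2072 x [0.5151 0.5382]
tcp [ 0.55870109 -0.09845027  0.12953709]
```

View pics/w3.png

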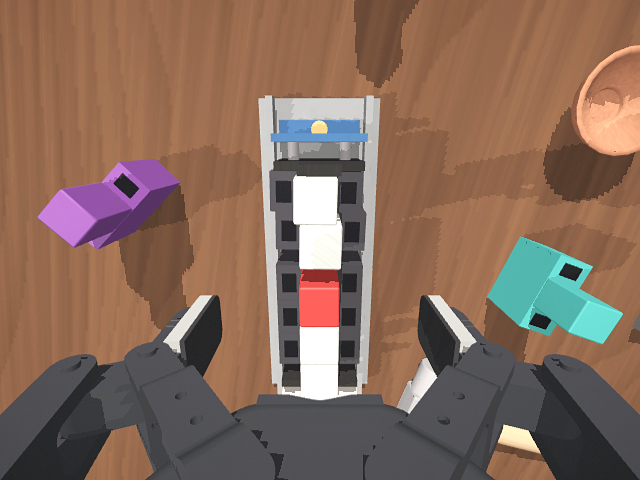

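Blue-side moulds (316,200) and (320,245) are now up against the blue pad, and red is at (319,305) with a gap above it. I'll grip red and slide it toward white.

```bash
python3 -m creep '[[0,-22,-0.5,30,0],[0,-22,-0.5,55,0],[0,-22,-0.5,65,0],[0,-22,-0.5,65,0],[255,-22,-0.5,65,0],[255,-22,-0.5,65,0],[255,-22,-0.5,65,0],[255,-22,-0.5,65,0],[255,-22,-0.5,65,0],[255,-22,-0.5,65,0]]' 20
python3 -m creep '[[255,-0.7,0,0,0],[255,-1.4,0,0,0],[255,-2.1,0,0,0],[255,-2.8,0,0,0],[255,-3.4,0,0,0],[255,-4,0,0,0],[255,-4,0,0,0]]'
```

```text
t: 7.25
tool_pos: [0.5644, -0.1206, 0.0673]
tool_rot: [1.984, 2.434, 0.001]
contact_force: [-0.9, 0.5, 3.1]
opening: 0.0235
t: 7.83
tool_pos: [0.5653, -0.1241, 0.0673]
tool_rot: [1.985, 2.434, 0.003]
contact_force: [-0.5, 2.4, 6.6]
opening: 0.0237
```

```bash
python3 -m creep '[[255,-0.7,0,-0.2,0],[255,-1.4,0,-0.3,0],[255,-2.1,0,-0.3,0],[255,-2.8,0,-0.3,0],[255,-3.4,0,-0.3,0],[255,-4,0,-0.3,0],[255,-4,0,-0.3,0]]'
python3 -m creep '[[255,-0.7,0,0,0],[255,-1.4,0,0,0],[255,-2.1,0,0,0],[255,-2.8,0,0,0],[255,-3.4,0,0,0],[255,-4,0,0,0],[255,-4,0,0,0]]'
```

```text
t: 8.42
tool_pos: [0.5659, -0.1282, 0.0673]
tool_rot: [1.985, 2.434, 0.002]
contact_force: [-1.4, 2.7, 5.9]
opening: 0.0236
t: 9.0
tool_pos: [0.5667, -0.1322, 0.0673]
tool_rot: [1.985, 2.434, 0.002]
contact_force: [-0.3, 2.9, 5.4]
opening: 0.0236
```

```bash
python3 -m creep '[[255,-0.7,0,0,0],[255,-1.4,0,0,0],[255,-2.1,0,0,0],[255,-2.8,0,0,0],[255,-3,0,0,0],[255,-3,0,0,0]]'
python3 -m creep '[[255,-0.7,0,0,0],[255,-1.4,0,0,0],[255,-2,0,0,0],[255,-2,0,0,0]]'
```

```text
t: 9.5
tool_pos: [0.5673, -0.135, 0.0673]
tool_rot: [1.985, 2.434, 0.002]
contact_force: [-0.7, 2.0, 5.4]
opening: 0.0237
t: 9.83
tool_pos: [0.5676, -0.1364, 0.0673]
tool_rot: [-1.985, -2.435, -0.003]
contact_force: [-1.2, 5.4, 7.6]
opening: 0.0236
```

```bash
python3 -m creep '[[255,-0.5,0,0,0],[255,-1,0,0,0],[255,-1,0,0,0]]'; python3 -m creep '[[0,0,0,0,0],[0,0,0,0,0],[0,0,0,0,0],[0,0,0,0,0],[0,0,0,0,0],[0,0,0,-30,0],[0,10,0,-60,0],[0,22,0,-66,0],[0,22,0,-66,0],[0,22,0,-66,0]]'; python3 red.py w4 2>/dev/null
```

```text
t: 10.08
tool_pos: [0.5677, -0.1368, 0.0673]
tool_rot: [-1.984, -2.434, -0.004]
contact_force: [-1.7, 7.4, 7.7]
opening: 0.0233
t: 10.92
tool_pos: [0.5627, -0.1164, 0.1323]
tool_rot: [1.983, 2.436, -0.0]
contact_force: [0.1, -0.2, 0.7]
opening: 0.085
[301, 263, 40, 60, 2195] [321. 294.] w [ 0.5653 -0.1298] y -0.2593 -0.2219 x [0.516  0.5389]
tcp [ 0.56208085 -0.11645822  0.13109595]
```

View pics/w4.png

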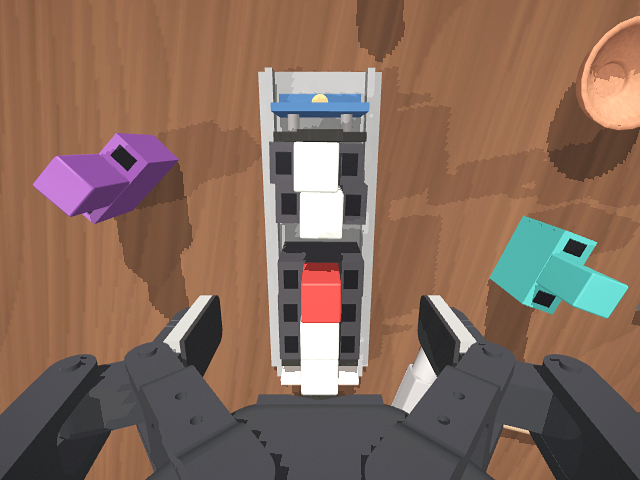

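Run:
```python
from h import *
im=cv2.imread('pics/w4.png');c=ctrl.calibration('wrist')
ax=np.array([-.2018,.9794]);px=np.array([.9794,.2018])
for u in (308,320,334):
    print(u,[ (v,im[v,u].tolist()) for v in list(range(233,243))+list(range(268,277))])
for u,v in [(300,238.5),(321,238.5),(341,238.5),(321,272.5),(301,322.5),(341,322.5),(293,191),(337,191)]:
    w=px2w(c,u,v,.096)[:2];print(u,v,'y',(w@ax).round(4),'x',(w@px).round(4))
o=ctrl.get_obs()['tool_pos'][:2];print('tcp',o@ax,o@px)
```

```text
308 [(233, [255, 255, 255]), (234, [255, 255, 255]), (235, [255, 255, 255]), (236, [255, 255, 255]), (237, [241, 252, 251]), (238, [159, 166, 165]), (239, [122, 124, 123]), (240, [126, 127, 127]), (241, [93, 93, 93]), (242, [52, 49, 50]), (268, [41, 43, 140]), (269, [40, 42, 135]), (270, [83, 88, 249]), (271, [83, 88, 246]), (272, [82, 87, 243]), (273, [82, 87, 242]), (274, [80, 86, 241]), (275, [81, 87, 242]), (276, [82, 87, 243])]
320 [(233, [255, 255, 255]), (234, [242, 253, 253]), (235, [240, 250, 250]), (236, [246, 255, 255]), (237, [222, 231, 232]), (238, [160, 169, 169]), (239, [123, 124, 125]), (240, [124, 127, 127]), (241, [94, 93, 94]), (242, [53, 51, 51]), (268, [41, 44, 142]), (269, [41, 43, 140]), (270, [38, 40, 133]), (271, [82, 89, 246]), (272, [82, 87, 244]), (273, [81, 86, 242]), (274, [82, 87, 242]), (275, [80, 86, 242]), (276, [82, 87, 243])]
334 [(233, [243, 254, 254]), (234, [243, 252, 253]), (235, [244, 253, 253]), (236, [242, 251, 252]), (237, [231, 239, 241]), (238, [188, 196, 197]), (239, [126, 128, 129]), (240, [121, 124, 123]), (241, [110, 113, 112]), (242, [56, 54, 55]), (268, [41, 44, 141]), (269, [40, 44, 138]), (270, [37, 40, 130]), (271, [81, 86, 243]), (272, [80, 86, 243]), (273, [81, 87, 242]), (274, [81, 86, 242]), (275, [80, 86, 242]), (276, [82, 88, 242])]
300 238.5 y -0.2076 x 0.516
321 238.5 y -0.2076 x 0.5277
341 238.5 y -0.2075 x 0.5387
321 272.5 y -0.2277 x 0.5277
301 322.5 y -0.2597 x 0.5158
341 322.5 y -0.2596 x 0.5397
293 191 y -0.1813 x 0.5127
337 191 y -0.1813 x 0.5361
tcp -0.2274870935931953 0.5270007183433281
```

The gap opened between the tabs of the second aluminium mould (lower edge v≈238) and red (top face ~279–322). It measures about 26.1 mm and runs from row y −0.2076 to −0.2337. Next, the brass mould.

```bash
python3 -m creep '[[0,0,0,-40,0],[0,10,0,-80,0],[0,45,5,-110,0],[0,85,10,-110,0],[0,125,15,-110,0],[0,165,20,-110,0],[0,205,27,-110,0],[0,246,33,-110,0],[0,246,33,-110,0],[0,246,33,-110,0],[0,246,33,-110,0]]'
python3 - <<'E'
from h import *
im=ctrl.get_image('wrist');c=ctrl.calibration('wrist');cv2.imwrite('pics/w5.png',im[...,::-1])
d=ctrl.outline_of('wrist','brass_mould')[:2]
for e in d: print(e['conf'],e['rect'])
h=cv2.cvtColor(im,cv2.COLOR_RGB2HSV);k=cv2.inRange(h,(16,110,120),(34,255,255))
n,l,st,ce=cv2.connectedComponentsWithStats(k)
i=1+st[1:,4].argmax();print(st[i],ce[i],px2w(c,*ce[i],.118))
p=np.argwhere(l==i)[:,::-1].astype(np.float32);w=np.array([px2w(c,u,v,.118)[:2] for u,v in p],np.float32)
print(cv2.minAreaRect(w*1000))
m=d[0]['mask']|(k>0);p=np.argwhere(m)[:,::-1];w=np.array([px2w(c,u,v,.08)[:2] for u,v in p],np.float32);print(cv2.minAreaRect(w*1000))
print(ctrl.get_obs()['tool_pos'],ctrl.get_obs()['q'][5])
E
```

```text
t: 11.88
tool_pos: [0.5451, 0.1304, 0.2405]
tool_rot: [-1.984, -2.434, 0.004]
contact_force: [-0.1, 0.1, -0.2]
opening: 0.0853
0.65 [288.7, 125.6, 68.5, 60.4]
[321 154  23  26  36] [332.86111111 167.69444444] [0.54454246 0.18330235 0.118     ]
((544.73095703125, 183.5739288330078), (24.918397903442383, 3.3674042224884033), 57.58709716796875)
((640.9220581054688, 182.6288299560547), (347.5668640136719, 183.3313446044922), 31.521175384521484)
[0.5454897  0.12951963 0.2412747 ] -0.10040645188727357
```

View pics/w5.png

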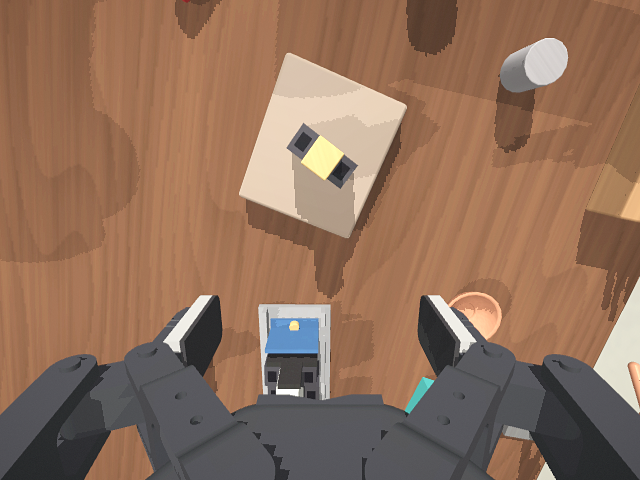

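Brass tab at (322,157) on the firebrick, long axis sloping down-right by about 38°.

Run:
```python
from h import *
im=cv2.imread('pics/w5.png').astype(int);c=ctrl.calibration('wrist');print(im[157,322],im[165,318])
b,g,r=im[...,0],im[...,1],im[...,2];k=np.zeros(r.shape,np.uint8);k[125:190,285:360]=((r-b>60)&(g>190))[125:190,285:360]
n,l,st,ce=cv2.connectedComponentsWithStats(k);i=1+st[1:,4].argmax();print(st[i],ce[i])
p=np.argwhere(l==i)[:,::-1].astype(np.float32);w=np.array([px2w(c,u,v,.118)[:2] for u,v in p],np.float32)
r=cv2.minAreaRect(w*1000);print(r)
# block: dark pixels + tab, at z=.08
k[125:190,285:360]|=((im.sum(2)<330))[125:190,285:360].astype(np.uint8)
n,l,st,ce=cv2.connectedComponentsWithStats(k);i=1+st[1:,4].argmax()
p=np.argwhere(l==i)[:,::-1];w2=np.array([px2w(c,u,v,.08)[:2] for u,v in p],np.float32);print(cv2.minAreaRect(w2*1000))
for a in [r[2],r[2]+90]:
    t=np.radians(a);print(a,totool([r[0][0]/1000,r[0][1]/1000,.135],(np.cos(t),np.sin(t))))
```

```text
[176 250 255] [173 248 255]
[ 301  135   43   45 1027] [322.02823759 157.24634859]
((535.0203857421875, 188.90093994140625), (25.564342498779297, 23.43559455871582), 65.08092498779297)
((535.0704345703125, 187.77044677734375), (29.218738555908203, 59.208919525146484), 65.01309967041016)
65.08092498779297 (array([ 60.3,   1.8, 106.3]), np.float64(-0.9348061574737578), array([[-0.2  ,  0.98 , -0.002],
       [ 0.98 ,  0.2  , -0.001],
       [-0.   , -0.002, -1.   ]]))
155.08092498779297 (array([ 60.3,   1.8, 106.3]), np.float64(0.6359918576032064), array([[-0.2  ,  0.98 , -0.002],
       [ 0.98 ,  0.2  , -0.001],
       [-0.   , -0.002, -1.   ]]))
```

```bash
python3 -m creep '[[0,20,0.5,20,0.12],[0,40,1,40,0.24],[0,60,1.8,60,0.36],[0,60,1.8,80,0.48],[0,60,1.8,95,0.6],[0,60,1.8,105,0.636],[0,60,1.8,130,0.636],[0,60,1.8,152,0.636],[0,60,1.8,152,0.636],[0,60,1.8,152,0.636]]';python3 -m creep '[[255,0,0,0,0],[255,0,0,0,0],[255,0,0,0,0],[255,0,0,0,0],[255,0,0,0,0],[255,0,0,0,0]]' 25
```

```text
t: 12.82
tool_pos: [0.5344, 0.1886, 0.0889]
tool_rot: [-2.648, -1.689, 0.005]
contact_force: [0.3, 0.3, 0.4]
opening: 0.0853
t: 13.32
tool_pos: [0.5358, 0.1903, 0.0913]
tool_rot: [2.646, 1.692, 0.002]
contact_force: [0.7, -0.2, 1.9]
opening: 0.0235
```

```bash
python3 -m creep '[[255,0,0,-10,0],[255,0,0,-40,0],[255,0,0,-80,0],[255,0,0,-110,0],[255,-30,17,-110,-0.1],[255,-65,37,-110,-0.2],[255,-100,58,-110,-0.3],[255,-135,78,-110,-0.4],[255,-170,98,-110,-0.5],[255,-205,118,-110,-0.6],[255,-240,138,-110,-0.636],[255,-260,149.5,-110,-0.636]]';python3 -m creep '[[255,0,0,0,0],[255,0,0,0,0],[255,0,0,0,0]]'
python3 - <<'E'
from h import *
im=ctrl.get_image('wrist');c=ctrl.calibration('wrist');cv2.imwrite('pics/w6.png',im[...,::-1])
print(totool([.5613,-.1096,.2],(.9794,.2018))[:2],ctrl.get_obs()['contact_force'])
E
```

```text
t: 14.32
tool_pos: [0.5614, -0.1122, 0.2006]
tool_rot: [1.986, 2.433, -0.002]
contact_force: [0.7, 0.5, -2.2]
opening: 0.0233
t: 14.57
tool_pos: [0.5615, -0.1079, 0.2002]
tool_rot: [-1.984, -2.434, -0.0]
contact_force: [-0.2, 0.7, -1.3]
opening: 0.0234
(array([-2. , -0.7,  0.3]), np.float64(0.0008474967898122188)) [ 0.26997758  0.02761624 -1.88574051]
```

View pics/w6.png

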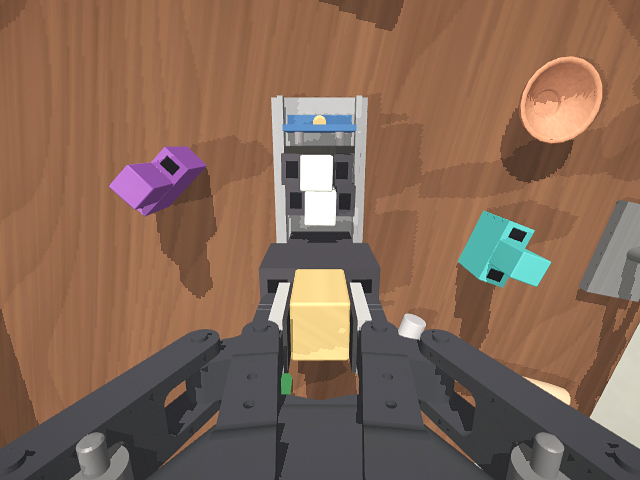

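Run:
```python
from h import *
im=cv2.imread('pics/w6.png');c=ctrl.calibration('wrist');o=ctrl.get_obs()
ax=np.array([-.2018,.9794]);px=np.array([.9794,.2018]);t=o['tool_pos']
print([ (v,im[v,320].tolist()) for v in list(range(296,310))+list(range(354,364))])
print([ (v,im[v,320].tolist()) for v in list(range(220,228))+list(range(264,272))])
print('tcp',t,t[:2]@ax,t[:2]@px)
for dz in (.027,.0285,.030):
    for u,v in [(291,302.5),(349,302.5),(291,360),(349,360)]:
        w=px2w(c,u,v,t[2]+dz)[:2];print(dz,u,v,(w@ax).round(4),(w@px).round(4))
print('front base of tab',px2w(c,320,268.5,t[2]-.0095)[:2]@ax)
print('front top of block',px2w(c,320,244,t[2]-.0095)[:2]@ax)
w=px2w(c,320,225.5,.096)[:2];print('neigh',w@ax)
w=px2w(c,320,190,.096)[:2];print('neigh top',w@ax)
```

```text
[(296, [151, 225, 255]), (297, [151, 226, 255]), (298, [151, 226, 255]), (299, [151, 226, 255]), (300, [151, 226, 255]), (301, [149, 223, 255]), (302, [165, 240, 255]), (303, [183, 255, 255]), (304, [183, 255, 255]), (305, [169, 245, 255]), (306, [153, 228, 255]), (307, [144, 217, 251]), (308, [143, 217, 250]), (309, [144, 215, 249]), (354, [160, 234, 255]), (355, [160, 233, 255]), (356, [155, 231, 255]), (357, [155, 231, 255]), (358, [160, 236, 255]), (359, [136, 209, 243]), (360, [79, 127, 160]), (361, [46, 62, 90]), (362, [44, 56, 83]), (363, [45, 60, 85])]
[(220, [255, 255, 255]), (221, [255, 255, 255]), (222, [255, 255, 255]), (223, [255, 255, 255]), (224, [246, 255, 255]), (225, [161, 168, 169]), (226, [119, 122, 122]), (227, [120, 122, 123]), (264, [88, 84, 87]), (265, [88, 83, 86]), (266, [90, 84, 87]), (267, [87, 80, 83]), (268, [80, 70, 72]), (269, [132, 201, 233]), (270, [150, 226, 255]), (271, [149, 225, 255])]
tcp [ 0.56157638 -0.10751387  0.20025372] -0.21862519942056485 0.5283116075888593
0.027 291 302.5 -0.2066 0.5173
0.027 349 302.5 -0.2066 0.5395
0.027 291 360 -0.232 0.5168
0.027 349 360 -0.232 0.5401
0.0285 291 302.5 -0.2059 0.5175
0.0285 349 302.5 -0.2058 0.5393
0.0285 291 360 -0.231 0.5169
0.0285 349 360 -0.2309 0.54
0.03 291 302.5 -0.2051 0.5176
0.03 349 302.5 -0.2051 0.5392
0.03 291 360 -0.2299 0.5171
0.03 349 360 -0.2298 0.5398
front base of tab -0.20664579991580245
front top of block -0.1942022074812002
neigh -0.2078110658587508
neigh top -0.18087678948486963
```

```bash
python3 -m creep '[[255,-1.9,-0.5,20,0],[255,-1.9,-0.5,38,0],[255,-1.9,-0.5,38,0],[255,-1.9,-0.5,38,0],[255,-1.9,-0.5,38,0]]';python3 -m creep '[[255,0,0,1.5,0],[255,0,0,3,0],[255,0,0,4.5,0],[255,0,0,6,0],[255,0,0,7.5,0],[255,0,0,9,0],[255,0,0,10,0],[255,0,0,10,0]]'
```

```text
t: 15.03
tool_pos: [0.5621, -0.1098, 0.1633]
tool_rot: [1.983, 2.436, 0.001]
contact_force: [0.3, 1.3, -1.0]
opening: 0.0237
t: 15.7
tool_pos: [0.5615, -0.1103, 0.152]
tool_rot: [-1.984, -2.434, -0.0]
contact_force: [-0.4, 0.5, -1.7]
opening: 0.0234
```

```bash
python3 -m creep '[[255,0,0,0.7,0],[255,0,0,1.4,0],[255,0,0,2.1,0],[255,0,0,2.8,0],[255,0,0,3.5,0],[255,0,0,4,0],[255,0,0,4,0]]';python3 -m creep '[[255,0,0,0.7,0],[255,0,0,1.4,0],[255,0,0,2.1,0],[255,0,0,2.8,0],[255,0,0,3.5,0],[255,0,0,4,0],[255,0,0,4,0]]'
```

```text
t: 16.28
tool_pos: [0.5616, -0.1103, 0.1481]
tool_rot: [-1.984, -2.435, -0.0]
contact_force: [-0.9, 3.4, -2.1]
opening: 0.0233
t: 16.87
tool_pos: [0.5616, -0.1104, 0.1442]
tool_rot: [-1.985, -2.435, -0.0]
contact_force: [-1.1, 3.9, -0.6]
opening: 0.0235
```

Brass is past the taper and in the gap. The only load is a mild 4 N side force from red, so I'll ease 0.5 mm toward blue and keep going.

```bash
python3 -m creep '[[255,0.3,0,0,0],[255,0.5,0,1,0],[255,0.5,0,2,0],[255,0.5,0,3,0],[255,0.5,0,4,0],[255,0.5,0,5,0],[255,0.5,0,6,0],[255,0.5,0,7,0],[255,0.5,0,8,0],[255,0.5,0,8,0]]'
```

```text
t: 17.7
tool_pos: [0.5615, -0.1102, 0.136]
tool_rot: [1.985, 2.435, -0.0]
contact_force: [-0.7, 1.9, -2.3]
opening: 0.0228
```

```bash
python3 -m creep '[[255,0,0,1.5,0],[255,0,0,3,0],[255,0,0,4.5,0],[255,0,0,6,0],[255,0,0,7.5,0],[255,0,0,9,0],[255,0,0,10.5,0],[255,0,0,12,0],[255,0,0,13.5,0],[255,0,0,15,0],[255,0,0,15,0]]'; python3 -m creep '[[255,0,0,1.5,0],[255,0,0,3,0],[255,0,0,4.5,0],[255,0,0,6,0],[255,0,0,7.5,0],[255,0,0,9,0],[255,0,0,10,0],[255,0,0,10,0]]'
```

```text
t: 18.62
tool_pos: [0.5614, -0.1101, 0.1209]
tool_rot: [-1.985, -2.435, 0.0]
contact_force: [-0.6, 2.4, -1.9]
opening: 0.0235
t: 19.28
tool_pos: [0.5614, -0.1101, 0.1109]
tool_rot: [-1.985, -2.435, 0.0]
contact_force: [0.5, 2.5, -2.3]
opening: 0.0239
```

```bash
python3 -m creep '[[255,0,0,2,0],[255,0,0,4,0],[255,0,0,6,0],[255,0,0,8,0],[255,0,0,10,0],[255,0,0,12,0],[255,0,0,14,0],[255,0,0,16,0],[255,0,0,18,0],[255,0,0,20,0],[255,0,0,20,0]]'; python3 -m creep '[[255,0,0,1.5,0],[255,0,0,3,0],[255,0,0,4.5,0],[255,0,0,6,0],[255,0,0,7.5,0],[255,0,0,9,0],[255,0,0,9,0]]'
```

```text
t: 20.2
tool_pos: [0.5614, -0.1101, 0.0908]
tool_rot: [-1.985, -2.435, 0.0]
contact_force: [-0.0, 3.5, -3.2]
opening: 0.0233
t: 20.78
tool_pos: [0.5615, -0.1101, 0.0819]
tool_rot: [-1.985, -2.435, 0.0]
contact_force: [-0.1, 3.8, -1.2]
opening: 0.0236
```

Below the lips and still free. Now the last ~14 mm, in two parts.

```bash
python3 -m creep '[[255,0.2,0,1.5,0],[255,0.2,0,3,0],[255,0.2,0,4.5,0],[255,0.2,0,6,0],[255,0.2,0,7.5,0],[255,0.2,0,9,0],[255,0.2,0,10,0],[255,0.2,0,10,0]]'; python3 -m creep '[[255,0,0,0.5,0],[255,0,0,1,0],[255,0,0,1.5,0],[255,0,0,2,0],[255,0,0,2,0]]'
```

```text
t: 21.45
tool_pos: [0.5614, -0.11, 0.0719]
tool_rot: [-1.985, -2.435, 0.001]
contact_force: [-0.5, 1.0, -1.9]
opening: 0.0235
t: 21.87
tool_pos: [0.5616, -0.11, 0.0703]
tool_rot: [1.985, 2.435, -0.0]
contact_force: [-1.0, 2.8, -1.9]
opening: 0.0233
```

```bash
python3 -m creep '[[255,0,0,0.4,0],[255,0,0,0.8,0],[255,0,0,1,0],[255,0,0,1,0]]'; python3 -m creep '[[255,0,0,0.4,0],[255,0,0,0.8,0],[255,0,0,1,0],[255,0,0,1,0]]'
```

```text
t: 22.2
tool_pos: [0.5616, -0.11, 0.0694]
tool_rot: [1.985, 2.435, -0.0]
contact_force: [-0.5, 0.9, -1.1]
opening: 0.0233
t: 22.53
tool_pos: [0.5617, -0.11, 0.0694]
tool_rot: [-1.985, -2.435, 0.0]
contact_force: [-4.4, 2.8, 6.1]
opening: 0.0237
```

The floor is felt at TCP z 0.0694. I expected 0.0693 from the grasp height. Release, rise and look.

```bash
python3 -m creep '[[255,0,0,-0.3,0],[0,0,0,-0.3,0],[0,0,0,-0.3,0],[0,0,0,-0.3,0],[0,0,0,-0.3,0],[0,0,0,-0.3,0],[0,0,0,-5,0],[0,0,0,-30,0],[0,0,0,-60,0],[0,-20,0,-100,0],[0,-30,0,-130,0],[0,-30,0,-130,0]]'; python3 -m creep '[[0,0,0,0,0],[0,0,0,0,0]]'
python3 - <<'E'
from h import *
im=ctrl.get_image('wrist');c=ctrl.calibration('wrist');s=ctrl.get_image('side')
a=cv2.resize(im[130:400,220:420],None,fx=2,fy=2,interpolation=cv2.INTER_CUBIC);b=cv2.resize(s[240:385,240:375],(400,430),interpolation=cv2.INTER_CUBIC)
out=np.zeros((540,800,3),np.uint8);out[:,:400]=a;out[:430,400:]=b;cv2.imwrite('pics/f1.png',out[...,::-1])
ax=np.array([-.2018,.9794]);px=np.array([.9794,.2018])
d=[1]
h=cv2.cvtColor(im,cv2.COLOR_RGB2HSV)
for n,k in (('red',(cv2.inRange(h,(0,130,150),(8,255,255))|cv2.inRange(h,(172,130,150),(180,255,255)))),('brass',cv2.inRange(h,(18,60,180),(34,255,255)))):
    q,l,st,ce=cv2.connectedComponentsWithStats(k);i=1+st[1:,4].argmax();p=np.argwhere(l==i)[:,::-1]
    w=np.array([px2w(c,u,v,.096)[:2] for u,v in p]);print(n,st[i],'y',(w@ax).min(),(w@ax).max(),'x',np.percentile(w@px,[1,99]))
E
```

```text
t: 23.53
tool_pos: [0.5721, -0.1425, 0.2082]
tool_rot: [1.977, 2.422, 0.006]
contact_force: [0.6, -0.8, 1.4]
opening: 0.0853
t: 23.7
tool_pos: [0.5674, -0.1392, 0.1982]
tool_rot: [-1.985, -2.435, -0.0]
contact_force: [0.2, 0.4, -0.4]
opening: 0.0853
red [305 220  32  33 999] y -0.2595288696608737 -0.23438590425073225 x [0.51576785 0.53858858]
brass [ 304  183   32   37 1117] y -0.23364636505951492 -0.20700756860179967 x [0.5152679  0.53816373]
```

View pics/f1.png

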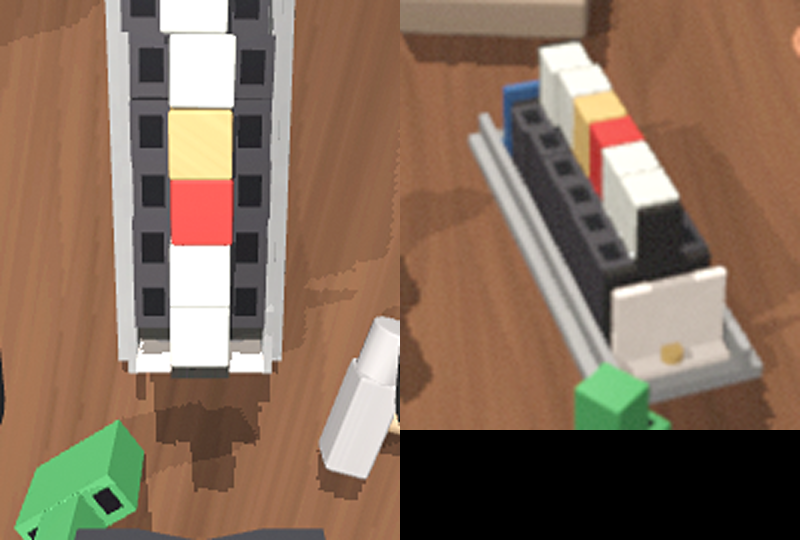

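The pictures show brass at (200,145) directly beside red at (200,212), on its blue side. All six tab tops are level in the side view, the moulds stand upright, and the gripper is clear. Handing in.

```bash
python3 -c "
from station import ctrl
print(ctrl.finish_job())"
```

```text
the job is handed in; nothing more can be done
None
```

The brass mould is back in the rack, upright and directly beside the red one on its blue-bookend side. I handed the job in at about 24 s of the 72 s allowed.

- **Making room:** I slid the two blue-side moulds, then red and the two white-side ones, up to their sprung pads. The pad force showed clearly above the friction, and the gap came out at about 26 mm.
- **Inserting:** I lowered the brass mould in small steps. The force readings stayed under 8 N, taken at the end of each short move. It stopped on the floor at TCP height 69.4 mm, against 69.3 mm expected from the grasp height.
- **Last checks:** In the final wrist picture, red ends at row position −0.2344 m and brass spans −0.2336 to −0.2070 m. In the side view all six tab tops look level and upright. The gripper was open, about 10 cm above the tabs and touching nothing.
- **Small disagreements:** My first two position estimates for red differed by about 4 mm, so I relied on the close wrist views. While I slid the blue-side moulds, the end one shifted about 3 mm sideways between the lips. None of my final checks failed.

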